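Push the tip box home into its docking angle

TASK

Push the blue pipette tip box along the worktop into the corner of the aluminium docking angle, so that its long side lies flush against the long fence and its right-hand end is fully home against the end stop. Only push it: do not lift or tip it, leave the other things on the worktop where they stand, and finish clear of everything.

Things in the scene. Friction and masses are not known exactly. Their poses are not given: they have to be found in the camera images.
- tip_box: Loose pipette tip box, blue base, clear lid fixed shut; a block 66 mm (its x) by 118 mm (its y) by 66 mm tall, 0.1 to 0.22 kg. Origin: centre of its underside. It starts in front of the fence, its long side within about 15 degrees of it, some centimetres off the fence and the stop.
- dock: Fixed L-shaped aluminium docking angle, bar 12 mm thick, 24 mm tall. Origin: on the worktop, middle of the fence's inner face. x points into the fence, away from the robot; y runs along the fence to the robot's left. Fence inner face: x = 0, y from -130 to +130 mm. End stop (right-hand end): inner face at y = -130 mm, reaching from the fence to x = -62 mm.
- dock_home (a point): Point on the worktop in the corner of the docking angle where the tip box's origin is when it is home: x = -33 mm, y = -71 mm in the dock's frame. Its axes are parallel to the dock's; the box's y axis is then parallel to them. Flat yellow tape (under 1 mm thick) marks the two open sides of this place.
- oil_bottle: Loose bystander: brown bottle with black cap, 34 mm across, 70 mm tall, stands beyond the open (left) end of the fence; origin at the centre of its underside. Leave it alone.
- specimen_jar: Loose bystander: translucent lidded jar, 43 mm across, 48 mm tall, stands to the right of the docking angle; origin at the centre of its underside. Leave it alone.
- stain_bottle: Loose bystander: dark red dropper bottle with red cap, 34 mm across, 89 mm tall, on the left; origin at the centre of its underside. Leave it alone.
- beaker: Loose bystander: small glass beaker, 46 mm across, 58 mm tall, on the left; origin at the centre of its underside. Leave it alone.
- slide_stack: Loose bystander: stack of glass slides 29 x 78 x 9 mm, lying on the right; origin at the centre of its underside. Leave it alone.
- timer: Loose bystander: white digital timer, 38 x 66 x 63 mm, standing on the right; origin at the centre of its underside. Leave it alone.

How it is judged:
By the outcome, as a careful person would: the job done as asked, in the order asked, and still so for the second after the job is handed in, with the robot touching nothing.
It also fails if it takes over 56 s, if anything falls off the work surface, if the arm or the gripper's body presses on something with over 40 N, if the wrist force passes 120 N, or if a joint passes its speed limit or range.

ROBOT

A 6-joint arm with a two-finger parallel gripper is mounted at the origin on a cart in front of the work surface, level with it; the furniture and walls round the work are solid. World frame = base frame: x ahead of the robot, y to its left, z up, the work surface at z = 0. Lengths are in m, angles in rad, forces in N, time in s.
With the tool pointing down it reaches from about 0.275 to 0.725 m from the base axis. Payload 5.6 kg.
Tool frame: the origin (TCP) lies midway between the tips of the shut fingers; the grasp point (between the pads) lies 19 mm behind it; y points along the fingers, z is the direction in which the jaws open and shut, and the axes are right-handed (so a half turn about y gives the same grasp; the last joint's range is limited). The gripper opens to 85 mm and grips with 20 to 120 N. Pads are 22 mm wide; open, the fingers measure 114 mm over their backs; the gripper's body (76 mm by 85 mm) begins 54 mm behind the grasp point. The pads swing forward as they close: fully open they stand 13 mm farther back than shut.
Start: joints at [-0.863, 0.255, 0.108, 0, -1.424, -0.285], TCP at [0.226, -0.502, 0.231] pointing down, gripper open.
Joint ranges: [-2.95, 2.95], [-1.21, 1.97], [-1.09, 1.5], [-2.87, 1.71], [-2.94, -0.07], [-3.05, 3.05]. Speed limits (rad/s): [2.57, 2.57, 3.14, 3.14, 3.14, 3.14].

INTERFACE

Orientations are given as a 3x3 rotation matrix whose columns are the frame's x, y, z axes.
In Python, from rig import status, eyes, workorder gives the robot as it stands.
- The arm moves only by the tool servo_tool, never from a script. Its argument "increments" is a list of rows, each a list of 4 numbers: the shift along the tool's x, y, z in cm, then the turn about the tool's y in degrees. In form: [[dx, dy, dz, roll], ...]. A call has 1 to 5 rows; each row is the pose to reach, as a shift and turn from the pose commanded when the call began, along the tool's axes at that moment; what a row does not reach only later rows make up. A row lasts 1/10 s, in which the tool goes at most 50 mm and 8.59 degrees, less where a joint would pass 70% of its speed; a pose out of reach is approached as far as the arm can. A call with a gripper value outside its range is refused whole. "claw" is the opening, from -1 (shut) to 1 (fully open), set as the call begins (left out, the last holds). The fingers move at their own pace and stop on an object; "newtons" is the grip in N (left out, the last holds). Time passes only in rows, so rows that repeat a pose let the fingers close. It gives the time, the measured TCP pose, the force and the opening at its end, in the units of the state.
- status.sense(): the state, without advancing time (a new reading comes with each control period).
- eyes.snapshot(name): name is "scene" or "top"; returns the picture (480x640x3 uint8, blue, green, red); there is no depth.
- eyes.get_calibration(name): a dict with "fx", "fy", "cx", "cy" (pixels), "world_to_cam" (4x4, takes a point from world to camera coordinates). Camera axes: x right, y up, looking along -z (the intrinsics and any distortion apply to the point x, -y, -z); pixel columns grow to the right and rows downward; lengths in m; the calibration is good to about 2 mm. A picture is of the moment at which its call begins. get_calibration takes no time and is no camera call.
- workorder.hand_in(): hands the job in, once; it reports no verdict.
The state is a dict: "time": time; "q": joint angles; "joint_velocities": joint speeds; "tau": joint torques, N m; "ee_pos": TCP position; "tcp_rot": TCP orientation; "ft_force": force on the tool from outside, world axes, zero at the start; "torque": the same for the moment, N m; "grip_width": finger opening in m.
Only numpy, scipy, OpenCV 4.12 (cv2) and the standard library are available. Lean on these libraries where they do the work, as an engineer would, in place of code of your own. Each camera call takes 0.05 s, during which the arm holds its last target.

## Working session

There is one attempt and no reset: what is moved stays moved. The work goes in short steps, Python scripts to look and compute and a tool call to move; the robot and the scene stay as the last step left them, time stands still between calls to the robot, and variables do not carry over. Pictures are saved under pics/ and viewed, and the job is handed in when it is done.

Besides the shell and the picture viewer there is one more tool, called after "Request:" by a JSON object that holds its "name" and its "arguments", one argument or row to a line. servo_tool: Moves the arm, as the interface text tells. Its arguments: {"type":"object","properties":{"increments":{"type":"array"},"claw":{"type":"number"},"newtons":{"type":"number"}},"required":["increments"]}

```bash
ls; mkdir -p pics
python3 - <<'E'
from rig import status, eyes, workorder
import cv2, numpy as np
s=status.sense(); print({k:np.round(v,3).tolist() for k,v in s.items()})
for n in ("scene","top"):
    cv2.imwrite(f"pics/{n}0.png",eyes.snapshot(n)); c=eyes.get_calibration(n); print(n,{k:np.round(v,4).tolist() if not isinstance(v,str) else v for k,v in c.items()})
E
```

```text
pics
{'time': 0.0, 'q': [-0.863, 0.256, 0.107, -0.0, -1.424, -0.285], 'joint_velocities': [0.002, -0.0, -0.0, -0.0, 0.002, 0.0], 'tau': [-0.001, -38.662, 23.794, 5.365, -0.006, -0.0], 'ee_pos': [0.226, -0.501, 0.23], 'tcp_rot': [[0.912, -0.001, -0.41], [0.41, 0.002, 0.912], [-0.0, -1.0, 0.002]], 'ft_force': [-0.429, -0.165, -0.168], 'torque': [-0.027, 0.043, 0.01], 'grip_width': 0.086}
scene {'fx': 596.7519, 'fy': 596.7519, 'cx': 306.7177, 'cy': 231.8249, 'world_to_cam': [[-0.5672, -0.8234, -0.0191, 0.269], [0.4103, -0.3026, 0.8603, -0.2828], [-0.7141, 0.4801, 0.5095, -0.9684], [0.0, 0.0, 0.0, 1.0]]}
top {'fx': 488.4598, 'fy': 488.4598, 'cx': 315.7869, 'cy': 240.2516, 'world_to_cam': [[0.0096, -0.9999, 0.0044, -0.0537], [0.9872, 0.0102, 0.1594, -0.5337], [-0.1594, 0.0028, 0.9872, -1.0678], [0.0, 0.0, 0.0, 1.0]]}
```

View pics/scene0.png

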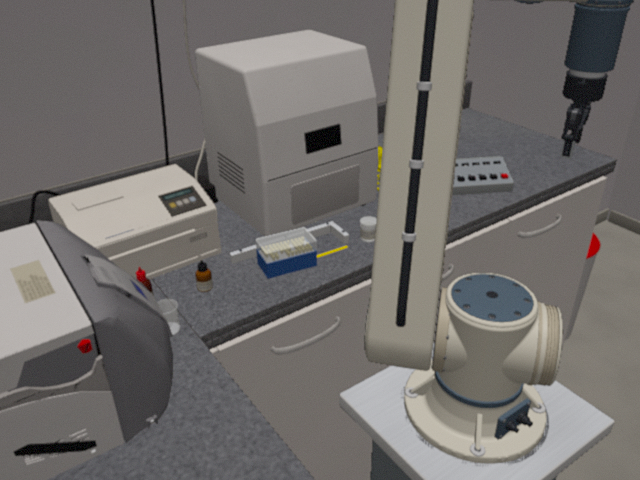

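View pics/top0.png

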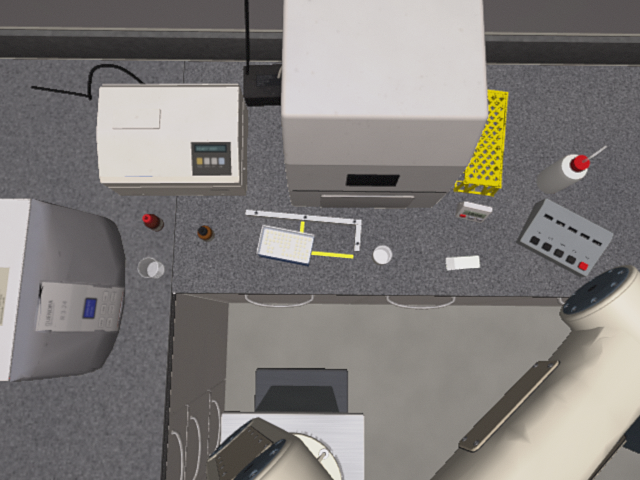

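The top view shows the dock fence running from (247,212) to (360,221), with the stop going down to (358,248). The tip box is at about (286,244), the yellow tapes at (303,226) and (332,254), the jar at (382,255) and the oil bottle at (205,232). I'll zoom in to measure.

```bash
cat > h.py <<'E'
import numpy as np, cv2
from rig import eyes
def ray(name,px,z):
    c=eyes.get_calibration(name); T=np.array(c["world_to_cam"]); R=T[:3,:3]; t=T[:3,3]
    px=np.atleast_2d(np.asarray(px,float))
    d=np.c_[(px[:,0]-c["cx"])/c["fx"],-(px[:,1]-c["cy"])/c["fy"],-np.ones(len(px))]@R
    o=-R.T@t
    return o+d*((z-o[2])/d[:,2])[:,None]
def proj(name,P):
    c=eyes.get_calibration(name); T=np.array(c["world_to_cam"])
    p=np.atleast_2d(P)@T[:3,:3].T+T[:3,3]
    return np.c_[c["cx"]+c["fx"]*p[:,0]/-p[:,2], c["cy"]-c["fy"]*p[:,1]/-p[:,2]]
E
python3 - <<'E'
import cv2
a=cv2.imread("pics/top0.png")[195:275,235:400]; cv2.imwrite("pics/topz0.png",cv2.resize(a,None,fx=4.8,fy=4.8,interpolation=cv2.INTER_CUBIC))
a=cv2.imread("pics/scene0.png")[210:310,190:390]; cv2.imwrite("pics/scz0.png",cv2.resize(a,None,fx=4,fy=4,interpolation=cv2.INTER_CUBIC))
E
```

```text
(no output)
```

View pics/topz0.png

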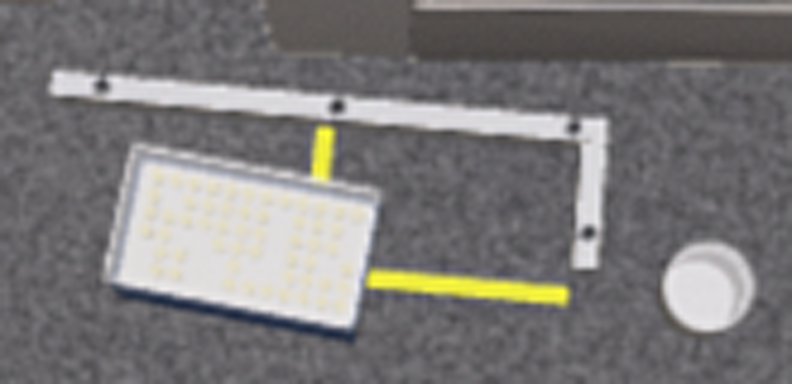

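View pics/scz0.png

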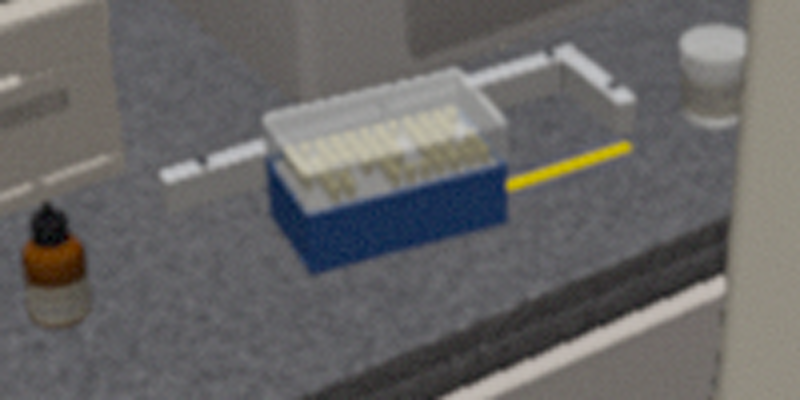

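```bash
cat > meas.py <<'E'
import numpy as np, cv2, sys
from h import *
def dock(img):
    g=img.astype(int); m=((g.min(2)>170)&(g.max(2)-g.min(2)<30)).astype(np.uint8)
    n,l,st,ce=cv2.connectedComponentsWithStats(m)
    return n,l,st,ce
if __name__=="__main__":
    img=cv2.imread("pics/top0.png")
    n,l,st,ce=dock(img)
    for i in range(1,n):
        x,y,w,h,a=st[i]
        if a>8 and 190<y<280 and 230<x<500: print(i,st[i],ce[i].round(1))
E
python3 meas.py
python3 - <<'E'
import numpy as np
from h import *
z=lambda u:np.array([[235+(a+.5)/4.8-.5,195+(b+.5)/4.8-.5] for a,b in u])
# dock top edges: inner fence edge at left, right; outer corner; stop tip corners
n=["fence outL","fence inL","corner out","inner corner","stop tip in","stop tip out"]
P=ray("top",z([(52,70),(50,94),(607,119),(583,140),(571,268),(598,270)]),.024)
for a,b in zip(n,P): print(a,b.round(4))
print(np.linalg.norm(P[0]-P[2]),np.linalg.norm(P[2]-P[5]))
Q=ray("top",z([(132,145),(381,188),(354,327),(108,283)]),.066); print(Q.round(4)); print([np.linalg.norm(Q[i]-Q[i-1]).round(4) for i in range(4)],Q.mean(0))
s=lambda u:np.array([[190+(a+.5)/4-.5,210+(b+.5)/4-.5] for a,b in u])
Q=ray("scene",s([(272,208),(315,272),(507,220)]),0); print(Q.round(4)); print([np.linalg.norm(Q[i]-Q[i-1]).round(4) for i in range(3)],(Q[0]+Q[2])/2)
print(ray("top",[[382.5,254.5]],.048),ray("top",[[204.5,231.5]],.07))
# zero-height checks
print(proj("top",[[.47,-.28,0]]))
E
```

```text
12 [464 202  28  10 139] [477.5 206.5]
13 [246 210   9   5  42] [249.7 212.1]
14 [257 211  97  13 437] [304.8 217. ]
15 [355 220   6  23 110] [357.6 230.5]
19 [271 227  15   3  15] [278. 228.]
20 [ 259  228   54   35 1307] [285.9 245.2]
21 [287 230  13   3  13] [293.  230.8]
22 [302 233  10   2  10] [306.5 233.5]
23 [258 234   4  13  16] [259.2 239.4]
24 [355 245   5   6  25] [356.6 247.4]
25 [373 246  19  18 263] [382.1 254.4]
27 [446 256  34  14 397] [462.3 262.3]
31 [  487   274   153   206 12717] [587.  403.4]
fence outL [0.609  0.1166 0.024 ]
fence inL [0.5971 0.1172 0.024 ]
corner out [ 0.5875 -0.1534  0.024 ]
inner corner [ 0.577  -0.1417  0.024 ]
stop tip in [ 0.5143 -0.1358  0.024 ]
stop tip out [ 0.5135 -0.1487  0.024 ]
0.2708935679030263 0.07419758997638007
[[ 0.5642  0.0721  0.066 ]
 [ 0.545  -0.0441  0.066 ]
 [ 0.48   -0.0324  0.066 ]
 [ 0.4992  0.0814  0.066 ]]
[np.float64(0.0656), np.float64(0.1178), np.float64(0.0661), np.float64(0.1154)] [0.52210289 0.01926205 0.066     ]
[[ 0.574   0.0659  0.    ]
 [ 0.5059  0.079   0.    ]
 [ 0.4857 -0.0341  0.    ]]
[np.float64(0.1333), np.float64(0.0693), np.float64(0.1149)] [0.52985224 0.01592113 0.        ]
[[ 0.50237139 -0.19903298  0.048     ]] [[0.54693299 0.19918063 0.07      ]]
[[414.38176175 271.24201588]]
```

Request:
{"name": "servo_tool", "arguments": {
  "increments": [
    [3.3,0,3.2,6],
    [6.6,0,6.3,12],
    [9.9,0,9.5,18],
    [13.2,0,12.6,24],
    [16.5,0,15.8,28.7]
  ],
  "claw": 0.4
}}

```text
time: 0.6
ee_pos: [0.3114, -0.288, 0.2309]
tcp_rot: [[0.997, -0.0, 0.083], [-0.083, 0.0, 0.997], [-0.0, -1.0, 0.0]]
ft_force: [1.5, -0.6, 0.9]
grip_width: 0.0602
```

```bash
cat > st.py <<'E'
from rig import status
import numpy as np
s=status.sense(); print({k:np.round(s[k],4).tolist() for k in ("time","ee_pos","ft_force","torque","grip_width")})
R=np.array(s["tcp_rot"]);print(np.round(R,3).tolist())
O=np.array([.5872,-.0121,0]);X=np.array([.9969,-.0785,0]);Y=np.array([.0785,.9969,0])
p=s["ee_pos"]-O; print("dock xy mm",(p@X*1e3).round(1),(p@Y*1e3).round(1))
tg=O+X*-.150+Y*.025; tg[2]=.15
print("to start in tool cm, need",(R.T@(tg-s["ee_pos"])*100).round(2), "roll", np.degrees(np.arctan2(R[1,0],R[0,0])+.0786).round(2))
E
python3 st.py
```

```text
{'time': 0.6, 'ee_pos': [0.3114, -0.288, 0.2309], 'ft_force': [1.5333, -0.5646, 0.8512], 'torque': [0.0754, -0.2306, 0.0282], 'grip_width': 0.0602}
[[0.997, -0.0, 0.083], [-0.083, 0.0, 0.997], [-0.0, -1.0, 0.0]]
dock xy mm -253.3 -296.7
to start in tool cm, need [10.2   8.1  32.21] roll -0.23
```

Request:
{"name": "servo_tool", "arguments": {
  "increments": [
    [1.2,0,4,0],
    [2.4,0,8,0],
    [3.6,0,12,0],
    [4.8,0,16,0],
    [6,0,20,0]
  ]
}}

```text
time: 1.1
ee_pos: [0.3867, -0.0933, 0.2312]
tcp_rot: [[0.997, -0.0, 0.078], [-0.078, 0.0, 0.997], [-0.0, -1.0, 0.0]]
ft_force: [1.9, -0.6, 0.2]
grip_width: 0.0598
```

Request:
{"name": "servo_tool", "arguments": {
  "increments": [
    [1,2,3,0],
    [2,4,6,0],
    [3,6,9,0],
    [4.2,8,12,0],
    [4.2,8,12,0]
  ]
}}

```text
time: 1.6
ee_pos: [0.4372, 0.0234, 0.1481]
tcp_rot: [[0.997, -0.006, 0.076], [-0.076, -0.001, 0.997], [-0.005, -1.0, -0.001]]
ft_force: [-0.4, -0.5, -0.1]
grip_width: 0.0596
```

```bash
python3 st.py
python3 - <<'E'
from rig import eyes
import cv2
a=eyes.snapshot("top"); cv2.imwrite("pics/top1.png",cv2.resize(a[170:320,200:420],None,fx=3.5,fy=3.5))
E
```

```text
{'time': 1.6, 'ee_pos': [0.4372, 0.0234, 0.1481], 'ft_force': [-0.4018, -0.4532, -0.1463], 'torque': [-0.0904, 0.1004, -0.0051], 'grip_width': 0.0596}
[[0.997, -0.006, 0.076], [-0.076, -0.001, 0.997], [-0.005, -1.0, -0.001]]
dock xy mm -152.3 23.6
to start in tool cm, need [ 0.23 -0.19  0.14] roll 0.17
```

View pics/top1.png

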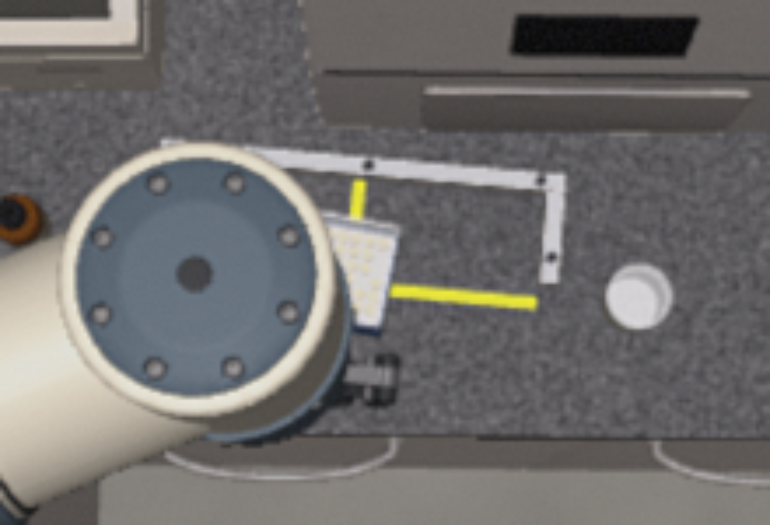

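The arm (wrist at about (195,275) in the zoom) covers the box from above. The gripper at about (375,375) is in front of the box and clear of it. Now I'll lower it.

Request:
{"name": "servo_tool", "arguments": {
  "increments": [
    [0,4,0,0],
    [0,8,0,0],
    [0,11.5,0,0],
    [0,13.2,0,0],
    [0,13.2,0,0]
  ]
}}

```text
time: 2.15
ee_pos: [0.4361, 0.02, 0.0177]
tcp_rot: [[0.997, -0.005, 0.079], [-0.079, -0.002, 0.997], [-0.004, -1.0, -0.002]]
ft_force: [-0.5, -0.3, -0.2]
grip_width: 0.0599
```

```bash
python3 st.py
python3 - <<'E'
from rig import eyes
import cv2
a=eyes.snapshot("scene"); cv2.imwrite("pics/sc2.png",cv2.resize(a[180:330,180:400],None,fx=3.5,fy=3.5))
E
```

```text
{'time': 2.15, 'ee_pos': [0.4361, 0.02, 0.0177], 'ft_force': [-0.5435, -0.2899, -0.2005], 'torque': [-0.0795, 0.0532, 0.0407], 'grip_width': 0.0599}
[[0.997, -0.005, 0.079], [-0.079, -0.002, 0.997], [-0.004, -1.0, -0.002]]
dock xy mm -153.2 20.1
to start in tool cm, need [  0.26 -13.24   0.46] roll -0.04
```

View pics/sc2.png

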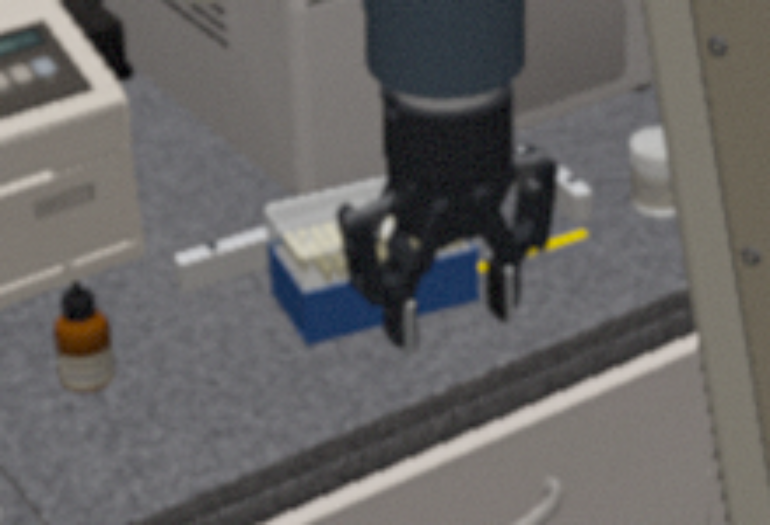

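The fingers are down in front of the box, with tips at zoom (402,340) and (503,310), not touching anything. The pusher needs to go about 6 mm left; then I'll approach and push slowly.

Request:
{"name": "servo_tool", "arguments": {
  "increments": [
    [0.7,0,0.6,0],
    [1.4,0,0.6,0],
    [2,0,0.6,0],
    [2.5,0,0.6,0],
    [3,0,0.6,0]
  ]
}}

```text
time: 2.7
ee_pos: [0.4691, 0.0249, 0.0195]
tcp_rot: [[0.997, 0.0, 0.078], [-0.078, 0.0, 0.997], [0.0, -1.0, 0.0]]
ft_force: [-0.8, -0.3, -1.3]
grip_width: 0.06
```

Request:
{"name": "servo_tool", "arguments": {
  "increments": [
    [0.4,0,0,0],
    [0.8,0,0,0],
    [1.2,0,0,0],
    [1.6,0,0,0],
    [2,0,0,0]
  ]
}}

```text
time: 3.2
ee_pos: [0.4884, 0.0233, 0.0192]
tcp_rot: [[0.997, -0.0, 0.078], [-0.078, -0.0, 0.997], [-0.0, -1.0, -0.0]]
ft_force: [-2.6, -0.5, 0.9]
grip_width: 0.0597
```

```bash
python3 st.py
python3 - <<'E'
from rig import eyes
import cv2
a=eyes.snapshot("scene"); cv2.imwrite("pics/sc3.png",cv2.resize(a[180:330,180:400],None,fx=3.5,fy=3.5))
E
```

```text
{'time': 3.2, 'ee_pos': [0.4884, 0.0233, 0.0192], 'ft_force': [-2.5831, -0.5006, 0.8649], 'torque': [-0.1377, 0.385, -0.0191], 'grip_width': 0.0597}
[[0.997, -0.0, 0.078], [-0.078, -0.0, 0.997], [-0.0, -1.0, -0.0]]
dock xy mm -101.2 27.5
to start in tool cm, need [ -4.88 -13.08  -0.25] roll 0.02
```

View pics/sc3.png

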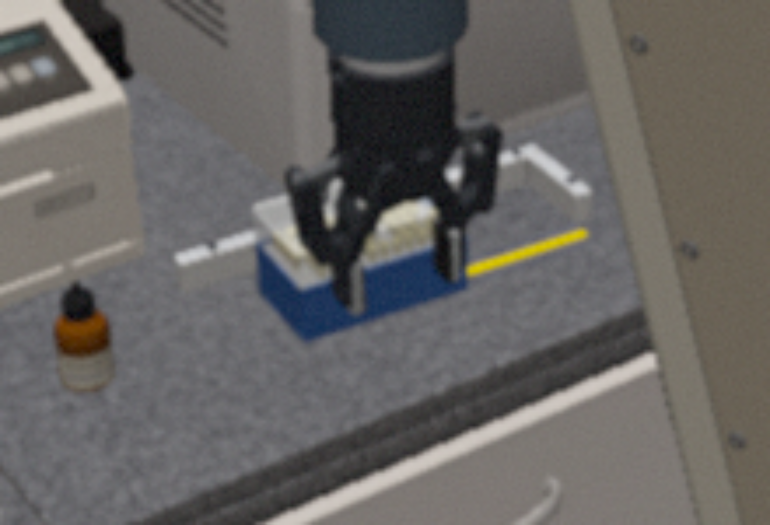

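Both fingers are now on the near side, at zoom (350,300) and (452,268). The box is turning towards parallel under a push of about 2.5 N, and I'll keep going to the fence.

Request:
{"name": "servo_tool", "arguments": {
  "increments": [
    [0.3,0,0,0],
    [0.6,0,0,0],
    [0.9,0,0,0],
    [1.2,0,0,0],
    [1.5,0,0,0]
  ]
}}

```text
time: 3.75
ee_pos: [0.5035, 0.0222, 0.0193]
tcp_rot: [[0.997, 0.0, 0.078], [-0.078, 0.0, 0.997], [0.0, -1.0, 0.0]]
ft_force: [-0.6, 0.2, 1.0]
grip_width: 0.0598
```

Request:
{"name": "servo_tool", "arguments": {
  "increments": [
    [0.15,0,0,0],
    [0.3,0,0,0],
    [0.45,0,0,0],
    [0.6,0,0,0],
    [0.6,0,0,0]
  ]
}}

```text
time: 4.25
ee_pos: [0.5096, 0.0217, 0.0193]
tcp_rot: [[0.997, 0.0, 0.078], [-0.078, 0.0, 0.997], [0.0, -1.0, 0.0]]
ft_force: [-0.3, 0.2, 0.8]
grip_width: 0.0599
```

```bash
python3 st.py
python3 - <<'E'
from rig import eyes
import cv2
a=eyes.snapshot("scene"); cv2.imwrite("pics/sc4.png",cv2.resize(a[180:330,180:400],None,fx=3.5,fy=3.5))
E
```

```text
{'time': 4.25, 'ee_pos': [0.5096, 0.0217, 0.0193], 'ft_force': [-0.3471, 0.2047, 0.8252], 'torque': [-0.0573, 0.0916, 0.0572], 'grip_width': 0.0599}
[[0.997, 0.0, 0.078], [-0.078, 0.0, 0.997], [0.0, -1.0, 0.0]]
dock xy mm -80.0 27.6
to start in tool cm, need [ -6.99 -13.07  -0.26] roll 0.03
```

View pics/sc4.png

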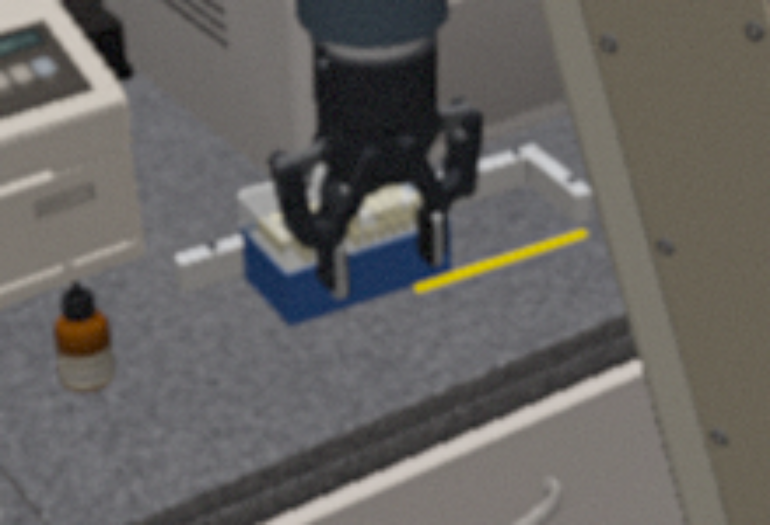

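Near the fence now and nearly parallel to it. I'll take small steps until the force rises.

Request:
{"name": "servo_tool", "arguments": {
  "increments": [
    [0.1,0,0,0],
    [0.2,0,0,0],
    [0.3,0,0,0],
    [0.3,0,0,0]
  ]
}}

```text
time: 4.7
ee_pos: [0.5124, 0.0215, 0.0193]
tcp_rot: [[0.997, 0.0, 0.078], [-0.078, -0.0, 0.997], [0.0, -1.0, -0.0]]
ft_force: [-1.1, -0.5, 0.6]
grip_width: 0.0598
```

Request:
{"name": "servo_tool", "arguments": {
  "increments": [
    [0.1,0,0,0],
    [0.2,0,0,0],
    [0.3,0,0,0],
    [0.3,0,0,0]
  ]
}}

```text
time: 5.1
ee_pos: [0.513, 0.0214, 0.019]
tcp_rot: [[0.997, -0.004, 0.079], [-0.079, 0.0, 0.997], [-0.004, -1.0, -0.0]]
ft_force: [-9.4, 3.1, 7.4]
grip_width: 0.0599
```

The fence is met: 9 N, with the tool at dock x about -76.5 mm against an expected -77 mm. I'll back off, rise and look.

Request:
{"name": "servo_tool", "arguments": {
  "increments": [
    [-0.5,0,0,0],
    [-1.5,0,0,0],
    [-2.5,0,0,0],
    [-3.5,0,0,0],
    [-4.5,0,0,0]
  ]
}}

```text
time: 5.6
ee_pos: [0.4694, 0.0248, 0.0193]
tcp_rot: [[0.997, 0.0, 0.078], [-0.078, 0.0, 0.997], [0.0, -1.0, 0.0]]
ft_force: [0.3, 0.8, 0.1]
grip_width: 0.0598
```

Request:
{"name": "servo_tool", "arguments": {
  "increments": [
    [0,-4,0,0],
    [0,-8,0,0],
    [0,-12,0,0],
    [0,-14,0,0],
    [0,-14,0,0]
  ],
  "claw": -0.5
}}

```text
time: 6.1
ee_pos: [0.4719, 0.0253, 0.1628]
tcp_rot: [[0.997, 0.007, 0.077], [-0.077, 0.002, 0.997], [0.007, -1.0, 0.002]]
ft_force: [0.1, 0.5, -0.2]
grip_width: 0.0215
```

```bash
python3 st.py
python3 - <<'E'
from rig import eyes
import cv2
a=eyes.snapshot("scene"); cv2.imwrite("pics/sc5f.png",a);cv2.imwrite("pics/sc5.png",cv2.resize(a[200:300,200:400],None,fx=4,fy=4))
a=eyes.snapshot("top"); cv2.imwrite("pics/top5f.png",a);cv2.imwrite("pics/top5.png",cv2.resize(a[190:300,190:400],None,fx=3.8,fy=3.8))
E
```

```text
{'time': 6.1, 'ee_pos': [0.4719, 0.0253, 0.1628], 'ft_force': [0.0976, 0.5074, -0.236], 'torque': [0.0327, 0.0087, -0.0235], 'grip_width': 0.0215}
[[0.997, 0.007, 0.077], [-0.077, 0.002, 0.997], [0.007, -1.0, 0.002]]
dock xy mm -117.9 28.2
to start in tool cm, need [-3.22  1.26 -0.32] roll 0.06
```

View pics/sc5.png

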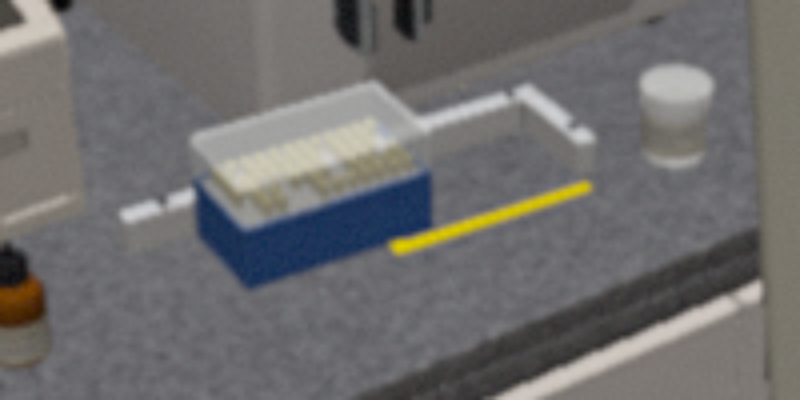

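View pics/top5.png

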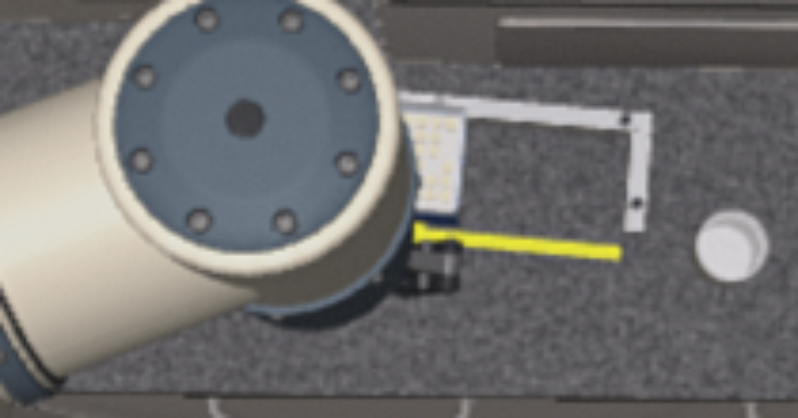

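The box lies along the fence. In the scene zoom its bottom corners are at about (250,287), (197,232) and (431,232). I'll work out the position.

Run:
```python
from h import *
O=np.array([.5872,-.0121,0]);X=np.array([.9969,-.0785,0]);Y=np.array([.0785,.9969,0])
s=lambda u:np.array([[200+(a+.5)/4-.5,200+(b+.5)/4-.5] for a,b in u])
def d(Q): return np.c_[(Q-O)@X,(Q-O)@Y].round(4)*1e3
print("bottom nearL, nearR",d(ray("scene",s([(250,287),(431,232)]),0)))
print("tape ends", d(ray("scene",s([(398,252),(592,186)]),0)))
t=lambda u:np.array([[190+(a+.5)/3.8-.5,190+(b+.5)/3.8-.5] for a,b in u])
print("top right far/near at z=.066",d(ray("top",t([(467,108),(458,213)]),.066)))
print("oil",d(ray("top",[[204.5,231.5]],.07)))
```

```text
bottom nearL, nearR [[-59.6  85.4]
 [-64.1 -27.1]]
tape ends [[ -72.1   -1. ]
 [ -71.1 -131.9]]
top right far/near at z=.066 [[ -4.2 -28.8]
 [-67.  -29.2]]
oil [[-56.7 207.5]]
```

Run:
```python
from h import *
from rig import status
O=np.array([.5872,-.0121,0]);X=np.array([.9969,-.0785,0]);Y=np.array([.0785,.9969,0])
print("cabinet base front",ray("top",[[296,206],[440,208]],0).round(3))
print("left device base",ray("top",[[243,192]],0).round(3))
s=status.sense(); print(s["q"])
R=np.array(s["tcp_rot"]); R0=np.c_[X,[0,0,-1],Y]
for xd,yd in((-.035,.122),(-.035,-.001)):
    p=O+X*xd+Y*yd;p[2]=s["ee_pos"][2]; print(p, "tool cm",(R.T@(p-s["ee_pos"])*100).round(2))
```

```text
cabinet base front [[ 0.624 -0.     0.   ]
 [ 0.622 -0.345  0.   ]]
left device base [[0.657 0.127 0.   ]]
[ 3.87099870e-01  1.34455904e-01 -2.29787949e-01 -4.87230619e-04
 -1.20586065e+00 -2.03580035e+00]
[0.5618855  0.1122693  0.15924807] tool cm [8.49 0.01 9.42]
[ 0.55223    -0.0103494   0.15924807] tool cm [ 8.49  0.   -2.88]
```

View pics/sc5f.png

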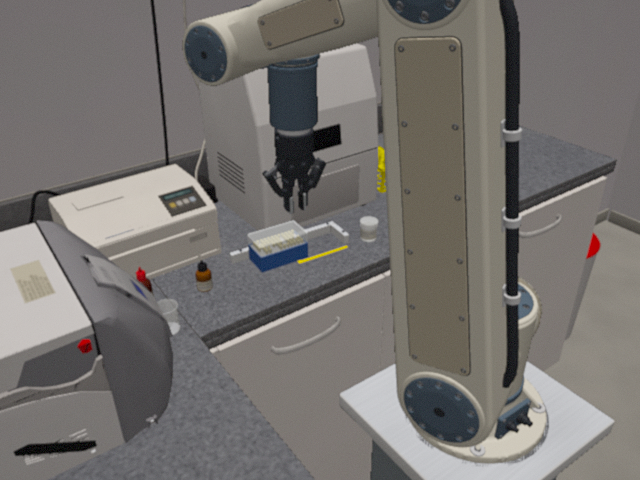

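Request:
{"name": "servo_tool", "arguments": {
  "increments": [
    [1.6,0,2,-8],
    [3.2,0,4,-16],
    [4.8,0,6,-24],
    [6.4,0,8,-32],
    [8.2,0,9.4,-40]
  ]
}}

```text
time: 6.7
ee_pos: [0.559, 0.113, 0.1574]
tcp_rot: [[0.81, -0.003, -0.586], [0.586, -0.001, 0.81], [-0.003, -1.0, 0.001]]
ft_force: [1.3, -0.2, -0.7]
grip_width: 0.0214
```

Request:
{"name": "servo_tool", "arguments": {
  "increments": [
    [0,0,0,-8],
    [0,0,0,-16],
    [0,0,0,-24],
    [0,0,0,-32],
    [0,0,0,-40]
  ]
}}

```text
time: 7.2
ee_pos: [0.5584, 0.1119, 0.1574]
tcp_rot: [[0.244, -0.003, -0.97], [0.97, -0.001, 0.244], [-0.002, -1.0, 0.003]]
ft_force: [0.5, -0.2, 0.2]
grip_width: 0.0213
```

Request:
{"name": "servo_tool", "arguments": {
  "increments": [
    [0,0,0,-5],
    [0,0,0,-10],
    [0,0,0,-10],
    [0,0,0,-10]
  ]
}}

```text
time: 7.6
ee_pos: [0.5588, 0.112, 0.1581]
tcp_rot: [[0.08, -0.002, -0.997], [0.997, -0.001, 0.08], [-0.001, -1.0, 0.002]]
ft_force: [1.4, 0.2, 1.1]
grip_width: 0.0215
```

```bash
cat > st2.py <<'E'
from rig import status
import numpy as np
s=status.sense(); print({k:np.round(s[k],4).tolist() for k in ("time","ee_pos","ft_force","torque","grip_width")})
R=np.array(s["tcp_rot"])
O=np.array([.5872,-.0121,0]);X=np.array([.9969,-.0785,0]);Y=np.array([.0785,.9969,0])
p=s["ee_pos"]-O; print("dock xy mm",(p@X*1e3).round(1),(p@Y*1e3).round(1),"yaw err of tool x vs dock y deg",np.degrees(np.arctan2(R[1,0],R[0,0])-np.arctan2(Y[1],Y[0])).round(2))
E
python3 st2.py
python3 - <<'E'
from rig import eyes
import cv2
a=eyes.snapshot("scene"); cv2.imwrite("pics/sc6.png",cv2.resize(a[150:300,150:370],None,fx=3.5,fy=3.5))
E
```

```text
{'time': 7.6, 'ee_pos': [0.5588, 0.112, 0.1581], 'ft_force': [1.4223, 0.2113, 1.0604], 'torque': [0.0255, -0.0302, 0.0199], 'grip_width': 0.0215}
dock xy mm -38.1 121.4 yaw err of tool x vs dock y deg -0.11
```

View pics/sc6.png

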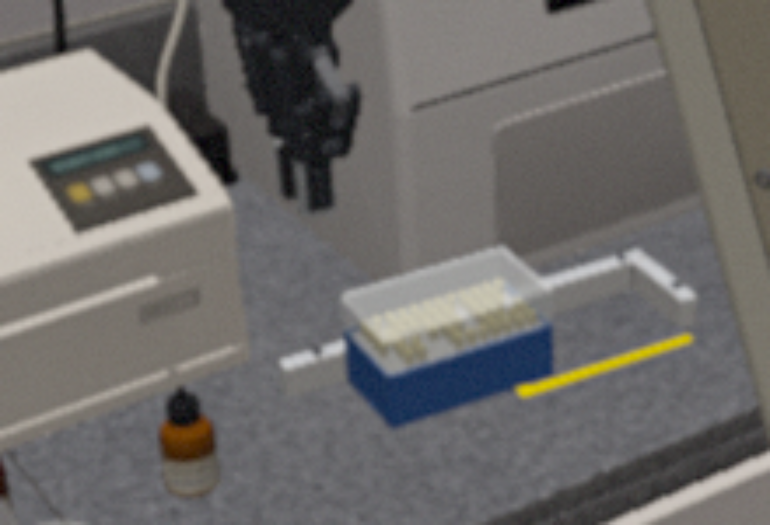

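The tool now hangs above the gap left of the box, turned square, with its fingertips at zoom (305,205). I'll lower it between the box and the oil bottle.

Request:
{"name": "servo_tool", "arguments": {
  "increments": [
    [0.5,4,0,0],
    [0.5,8,0,0],
    [0.5,11.5,0,0],
    [0.5,13.6,0,0],
    [0.5,13.6,0,0]
  ]
}}

```text
time: 8.15
ee_pos: [0.5571, 0.1161, 0.0197]
tcp_rot: [[0.08, -0.007, -0.997], [0.997, -0.003, 0.08], [-0.003, -1.0, 0.007]]
ft_force: [-0.9, -0.9, -0.1]
grip_width: 0.0212
```

```bash
python3 st2.py
python3 - <<'E'
from rig import eyes
import cv2
a=eyes.snapshot("scene"); cv2.imwrite("pics/sc7.png",cv2.resize(a[150:300,150:370],None,fx=3.5,fy=3.5))
E
```

```text
{'time': 8.15, 'ee_pos': [0.5571, 0.1161, 0.0197], 'ft_force': [-0.8668, -0.8893, -0.1063], 'torque': [-0.0578, 0.0829, -0.0744], 'grip_width': 0.0212}
dock xy mm -40.0 125.4 yaw err of tool x vs dock y deg -0.08
```

View pics/sc7.png

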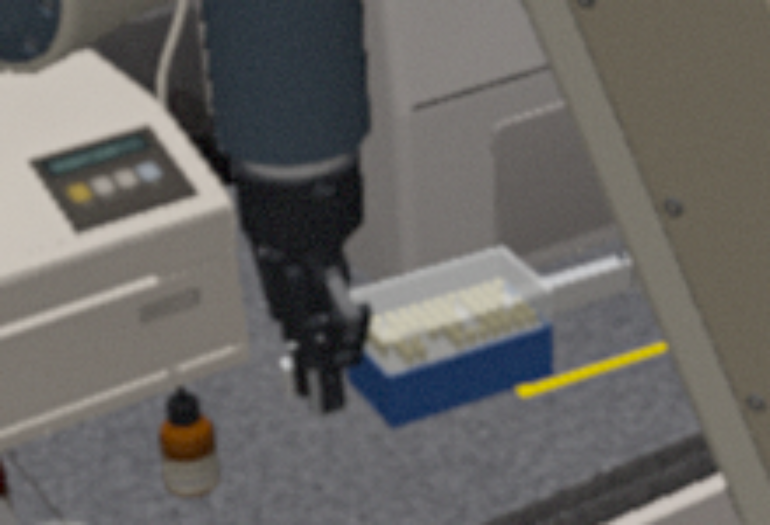

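Clear of the box and the bottle. Now I'll push along the fence toward the stop.

Request:
{"name": "servo_tool", "arguments": {
  "increments": [
    [-0.6,0,0,0],
    [-1.2,0,0,0],
    [-1.7,0,0,0],
    [-2.2,0,0,0],
    [-2.7,0,0,0]
  ]
}}

```text
time: 8.7
ee_pos: [0.558, 0.0899, 0.0239]
tcp_rot: [[0.078, 0.001, -0.997], [0.997, 0.001, 0.078], [0.001, -1.0, -0.001]]
ft_force: [-0.4, 1.4, 1.7]
grip_width: 0.0216
```

Request:
{"name": "servo_tool", "arguments": {
  "increments": [
    [-0.4,0,0,0],
    [-0.8,0,0,0],
    [-1.2,0,-0.05,0],
    [-1.6,0,-0.05,0],
    [-2,0,-0.05,0]
  ]
}}

```text
time: 9.2
ee_pos: [0.5567, 0.0699, 0.0232]
tcp_rot: [[0.078, -0.0, -0.997], [0.997, 0.0, 0.078], [0.0, -1.0, 0.0]]
ft_force: [0.7, 1.9, 0.5]
grip_width: 0.0212
```

```bash
python3 st2.py
python3 - <<'E'
from rig import eyes
import cv2
a=eyes.snapshot("scene"); cv2.imwrite("pics/sc8.png",cv2.resize(a[150:300,150:370],None,fx=3.5,fy=3.5))
E
```

```text
{'time': 9.2, 'ee_pos': [0.5567, 0.0699, 0.0232], 'ft_force': [0.7301, 1.945, 0.4846], 'torque': [0.3395, 0.0608, -0.0373], 'grip_width': 0.0212}
dock xy mm -36.9 79.4 yaw err of tool x vs dock y deg 0.03
```

View pics/sc8.png

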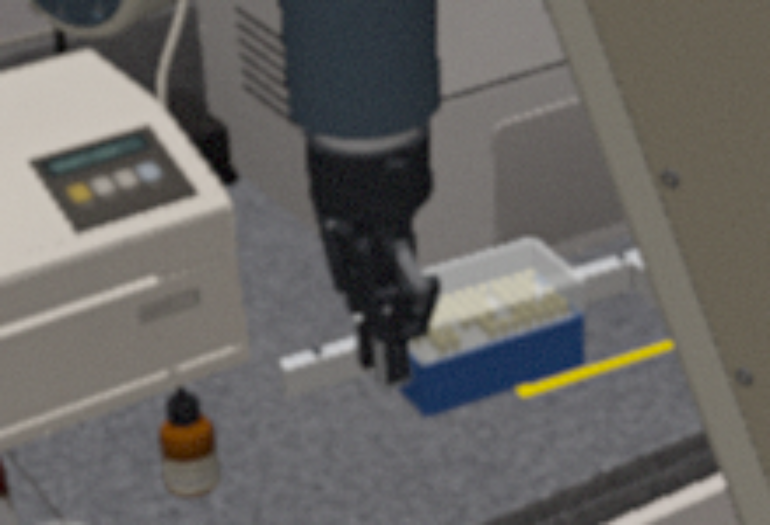

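The box slides along the fence and stays flush, its near-left bottom corner at zoom (430,412). I'll keep pushing.

Request:
{"name": "servo_tool", "arguments": {
  "increments": [
    [-0.5,0,0,0],
    [-1,0,0,0],
    [-1.5,0,-0.05,0],
    [-2,0,-0.05,0],
    [-2.5,0,-0.05,0]
  ]
}}

```text
time: 9.75
ee_pos: [0.5551, 0.0447, 0.0232]
tcp_rot: [[0.078, -0.0, -0.997], [0.997, -0.0, 0.078], [-0.0, -1.0, 0.0]]
ft_force: [-0.0, 0.2, 0.3]
grip_width: 0.0215
```

Request:
{"name": "servo_tool", "arguments": {
  "increments": [
    [-0.5,0,0,0],
    [-1,0,0,0],
    [-1.5,0,0,0],
    [-2,0,0,0],
    [-2.5,0,0,0]
  ]
}}

```text
time: 10.25
ee_pos: [0.5532, 0.0199, 0.0233]
tcp_rot: [[0.078, -0.0, -0.997], [0.997, -0.0, 0.078], [-0.0, -1.0, 0.0]]
ft_force: [0.3, 1.4, 0.8]
grip_width: 0.0212
```

Request:
{"name": "servo_tool", "arguments": {
  "increments": [
    [-0.4,0,0,0],
    [-0.8,0,0,0],
    [-1.2,0,0,0],
    [-1.5,0,0,0],
    [-1.8,0,0,0]
  ]
}}

```text
time: 10.75
ee_pos: [0.5519, 0.0021, 0.0233]
tcp_rot: [[0.078, 0.0, -0.997], [0.997, 0.0, 0.078], [0.0, -1.0, -0.0]]
ft_force: [-0.4, 0.6, -0.0]
grip_width: 0.0213
```

```bash
python3 st2.py
python3 - <<'E'
from rig import eyes
import cv2
a=eyes.snapshot("scene"); cv2.imwrite("pics/sc9.png",cv2.resize(a[150:300,200:420],None,fx=3.5,fy=3.5))
E
```

```text
{'time': 10.75, 'ee_pos': [0.5519, 0.0021, 0.0233], 'ft_force': [-0.3522, 0.564, -0.0244], 'torque': [0.2058, 0.0418, 0.03], 'grip_width': 0.0213}
dock xy mm -36.3 11.4 yaw err of tool x vs dock y deg 0.03
```

View pics/sc9.png

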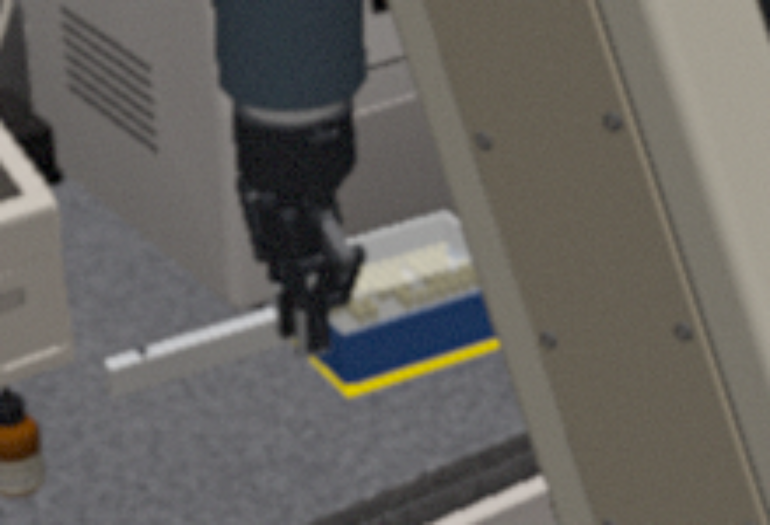

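Almost home: the yellow tapes are now just outside the box, with their corner at zoom (350,393). About 12 mm remain, so I'll slow down and watch the force.

Request:
{"name": "servo_tool", "arguments": {
  "increments": [
    [-0.2,0,0,0],
    [-0.4,0,0,0],
    [-0.6,0,0,0],
    [-0.8,0,0,0],
    [-0.8,0,0,0]
  ]
}}

```text
time: 11.3
ee_pos: [0.5512, -0.0059, 0.0233]
tcp_rot: [[0.078, -0.0, -0.997], [0.997, -0.0, 0.078], [-0.0, -1.0, -0.0]]
ft_force: [-0.3, 0.3, 0.5]
grip_width: 0.0214
```

Request:
{"name": "servo_tool", "arguments": {
  "increments": [
    [-0.1,0,0,0],
    [-0.2,0,0,0],
    [-0.3,0,0,0],
    [-0.3,0,0,0]
  ]
}}

```text
time: 11.7
ee_pos: [0.5513, -0.0077, 0.0234]
tcp_rot: [[0.078, 0.001, -0.997], [0.997, 0.002, 0.078], [0.002, -1.0, -0.001]]
ft_force: [-0.5, 4.6, 0.1]
grip_width: 0.0214
```

Request:
{"name": "servo_tool", "arguments": {
  "increments": [
    [-0.1,0,0,0],
    [-0.15,0,0,0],
    [-0.15,0,0,0]
  ]
}}

```text
time: 12.0
ee_pos: [0.5513, -0.0079, 0.0235]
tcp_rot: [[0.078, 0.002, -0.997], [0.997, 0.003, 0.078], [0.003, -1.0, -0.001]]
ft_force: [-1.7, 10.1, 1.6]
grip_width: 0.0214
```

```bash
python3 st2.py
```

```text
{'time': 12.0, 'ee_pos': [0.5513, -0.0079, 0.0235], 'ft_force': [-1.6775, 10.0562, 1.5989], 'torque': [3.2601, 0.5194, -0.0291], 'grip_width': 0.0214}
dock xy mm -36.1 1.4 yaw err of tool x vs dock y deg 0.02
```

10 N with no further travel, so the box is on the stop. I'll back off, rise, and move aside to look.

Request:
{"name": "servo_tool", "arguments": {
  "increments": [
    [0.5,0,0,0],
    [1.5,0,0,0],
    [2.5,0,0,0],
    [3.5,0,0,0],
    [4,0,0,0]
  ]
}}

```text
time: 12.5
ee_pos: [0.5541, 0.0309, 0.0232]
tcp_rot: [[0.077, 0.0, -0.997], [0.997, -0.0, 0.077], [-0.0, -1.0, -0.0]]
ft_force: [1.1, -0.8, 0.1]
grip_width: 0.0211
```

Request:
{"name": "servo_tool", "arguments": {
  "increments": [
    [0,-4,0,0],
    [0,-8,0,0],
    [0,-12,0,0],
    [0,-16,0,0],
    [0,-16,0,0]
  ]
}}

```text
time: 13.0
ee_pos: [0.5573, 0.0302, 0.1899]
tcp_rot: [[0.077, 0.012, -0.997], [0.997, 0.001, 0.077], [0.002, -1.0, -0.012]]
ft_force: [0.3, 0.9, -0.1]
grip_width: 0.0215
```

Request:
{"name": "servo_tool", "arguments": {
  "increments": [
    [3,0,3,0],
    [6,0,6,0],
    [9,0,9,0],
    [12,0,12,0],
    [12,0,12,0]
  ]
}}

```text
time: 13.5
ee_pos: [0.4413, 0.1617, 0.1835]
tcp_rot: [[0.073, 0.0, -0.997], [0.997, 0.001, 0.073], [0.001, -1.0, 0.0]]
ft_force: [1.5, -0.5, 1.2]
grip_width: 0.0215
```

```bash
python3 st2.py
python3 - <<'E'
from rig import eyes
import cv2
a=eyes.snapshot("scene"); cv2.imwrite("pics/sc10f.png",a);cv2.imwrite("pics/sc10.png",cv2.resize(a[200:300,220:400],None,fx=4.4,fy=4.4,interpolation=cv2.INTER_CUBIC))
a=eyes.snapshot("top"); cv2.imwrite("pics/top10f.png",a);cv2.imwrite("pics/top10.png",cv2.resize(a[195:275,235:400],None,fx=4.8,fy=4.8,interpolation=cv2.INTER_CUBIC))
E
```

```text
{'time': 13.5, 'ee_pos': [0.4413, 0.1617, 0.1835], 'ft_force': [1.4677, -0.5455, 1.1682], 'torque': [-0.093, -0.0536, -0.0299], 'grip_width': 0.0215}
dock xy mm -159.1 161.8 yaw err of tool x vs dock y deg 0.3
```

View pics/sc10.png

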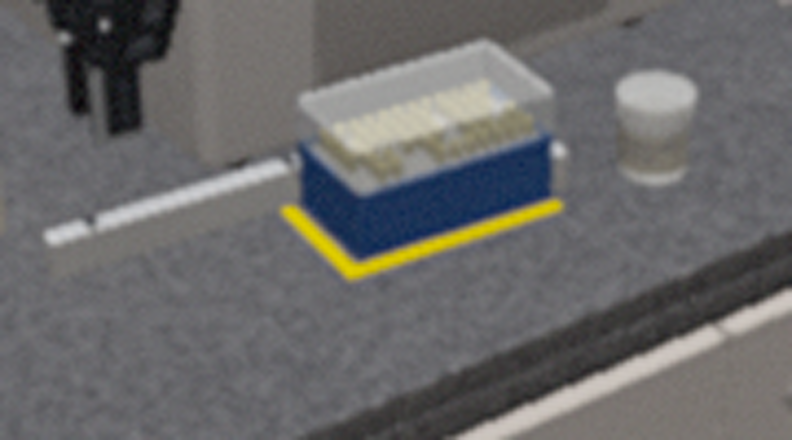

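View pics/top10.png

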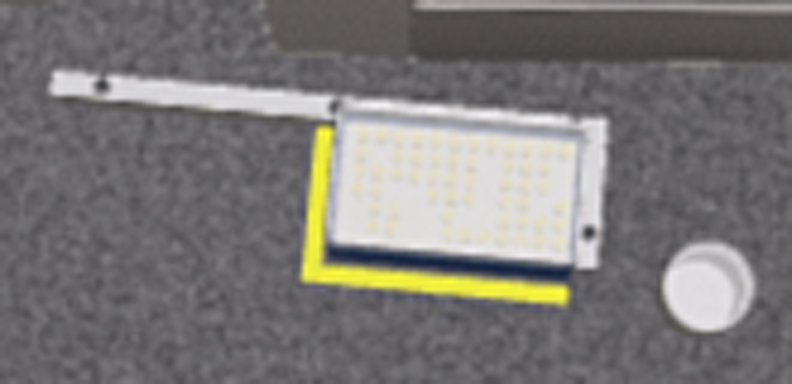

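The box sits inside the yellow tapes. In the top zoom its edges run parallel to the fence, its far edge from (340,108) to (580,128), and its right end is on the stop at x=580. Now a numerical check.

Run:
```python
from h import *
O=np.array([.5872,-.0121,0]);X=np.array([.9969,-.0785,0]);Y=np.array([.0785,.9969,0])
z=lambda u:np.array([[235+(a+.5)/4.8-.5,195+(b+.5)/4.8-.5] for a,b in u])
def d(Q): return (np.c_[(Q-O)@X,(Q-O)@Y]*1e3).round(1)
Q=ray("top",z([(340,108),(580,128),(573,266),(330,245)]),.066); print(d(Q), d(Q.mean(0)[None]))
s=lambda u:np.array([[220+(a+.5)/4.4-.5,200+(b+.5)/4.4-.5] for a,b in u])
print("scene base corners",d(ray("scene",s([(302,204),(358,259),(552,197)]),0)))
# blue front-bottom edge in scene: fit lowest blue pixel per column ; tape upper edge
im=cv2.imread("pics/sc10f.png").astype(int); b,g,r=im[...,0],im[...,1],im[...,2]
blue=(b-r>40); yel=(r-b>70)&(g-b>60)
xs=np.arange(304,342); 
yb=[np.where(blue[200:300,x])[0].max()+200.5 for x in xs]; yt=[np.where(yel[200:300,x])[0].mean()+200 for x in xs]
for n,y in(("box base",yb),("tape mid",yt)):
    k=np.polyfit(xs,y,1); e=np.c_[[306,340],np.polyval(k,[306,340])]; P=ray("scene",e,0); v=P[0]-P[1]; print(n,d(P),"angle vs dock y", np.degrees(np.arctan2(v@X,v@Y)).round(2))
# bystanders moved?
a=cv2.imread("pics/top0.png").astype(int);c=cv2.imread("pics/top10f.png").astype(int)
for n,(x,y) in dict(oil=(205,232),jar=(382,255),stain=(151,221),beaker=(151,268),slides=(462,262),timer=(475,211)).items():
    print(n,np.abs(a-c)[y-12:y+12,x-14:x+14].mean().round(1))
```

```text
[[  -3.4  -12.8]
 [  -2.9 -125.2]
 [ -68.1 -126.9]
 [ -68.3  -14.1]] [[-35.7 -69.8]]
scene base corners [[   2.8  -14. ]
 [ -59.6  -13. ]
 [ -61.5 -131. ]]
box base [[ -58.4  -26.8]
 [ -59.6 -118.2]] angle vs dock y 0.72
tape mid [[ -69.2  -20.6]
 [ -69.3 -111.9]] angle vs dock y 0.08
oil 11.7
jar 1.1
stain 48.0
beaker 42.9
slides 1.1
timer 2.2
```

The position fits home: top view centre (-35.7,-69.8) mm against (-33,-71) mm, within measurement error. The base-edge angle is uncertain by about 0.7°, so I'll press again from the front with the fingers wide to make sure it's flush.

Request:
{"name": "servo_tool", "arguments": {
  "increments": [
    [-4.7,0,-0.5,8],
    [-9.4,0,-1,16],
    [-14,0,-1.5,24],
    [-18.7,0,-2,32],
    [-23.3,0,-2.4,40]
  ],
  "claw": 0.4
}}

```text
time: 14.1
ee_pos: [0.4495, -0.0783, 0.1833]
tcp_rot: [[0.706, 0.0, -0.709], [0.709, -0.0, 0.706], [-0.0, -1.0, -0.0]]
ft_force: [1.9, 0.5, 0.7]
grip_width: 0.0599
```

Request:
{"name": "servo_tool", "arguments": {
  "increments": [
    [0,0,0,8],
    [0,0,0,16],
    [0,0,0,24],
    [0,0,0,32],
    [0,0,0,40]
  ]
}}

```text
time: 14.6
ee_pos: [0.4497, -0.0767, 0.183]
tcp_rot: [[0.996, -0.0, -0.088], [0.088, -0.0, 0.996], [-0.0, -1.0, -0.0]]
ft_force: [0.8, 1.3, -0.3]
grip_width: 0.0598
```

Request:
{"name": "servo_tool", "arguments": {
  "increments": [
    [0,0,0,5],
    [0,0,0,10],
    [0,0,0,10],
    [0,0,0,10]
  ]
}}

```text
time: 15.0
ee_pos: [0.4496, -0.0761, 0.1831]
tcp_rot: [[0.997, -0.0, 0.077], [-0.077, -0.0, 0.997], [-0.0, -1.0, -0.0]]
ft_force: [0.2, 1.5, 0.3]
grip_width: 0.0599
```

```bash
python3 st.py
```

```text
{'time': 15.0, 'ee_pos': [0.4496, -0.0761, 0.1831], 'ft_force': [0.1998, 1.5019, 0.3127], 'torque': [0.0261, 0.0042, 0.0107], 'grip_width': 0.0599}
[[0.997, -0.0, 0.077], [-0.077, -0.0, 0.997], [-0.0, -1.0, -0.0]]
dock xy mm -132.2 -74.6
to start in tool cm, need [-1.76  3.31  9.97] roll 0.09
```

Request:
{"name": "servo_tool", "arguments": {
  "increments": [
    [0,4.5,0,0],
    [0,9,0,0],
    [0,13,0,0],
    [0,16.2,0,0],
    [0,16.2,0,0]
  ]
}}

```text
time: 15.5
ee_pos: [0.4459, -0.076, 0.0176]
tcp_rot: [[0.997, -0.009, 0.078], [-0.078, -0.001, 0.997], [-0.009, -1.0, -0.001]]
ft_force: [-0.7, -0.1, 1.1]
grip_width: 0.0598
```

Request:
{"name": "servo_tool", "arguments": {
  "increments": [
    [1,0,0,0],
    [2,0,0,0],
    [3,0,0,0],
    [4,0,0,0],
    [4.8,0,0,0]
  ]
}}

```text
time: 16.0
ee_pos: [0.499, -0.0792, 0.022]
tcp_rot: [[0.997, 0.002, 0.078], [-0.078, 0.0, 0.997], [0.002, -1.0, 0.0]]
ft_force: [-0.4, -0.6, -0.4]
grip_width: 0.0597
```

Request:
{"name": "servo_tool", "arguments": {
  "increments": [
    [0.2,0,0,0],
    [0.4,0,0,0],
    [0.6,0,0,0],
    [0.7,0,0,0],
    [0.7,0,0,0]
  ]
}}

```text
time: 16.5
ee_pos: [0.5042, -0.0797, 0.0213]
tcp_rot: [[0.997, -0.0, 0.078], [-0.078, -0.0, 0.997], [-0.0, -1.0, -0.0]]
ft_force: [-0.8, 0.2, 0.0]
grip_width: 0.0604
```

```bash
python3 st.py
```

```text
{'time': 16.5, 'ee_pos': [0.5042, -0.0797, 0.0213], 'ft_force': [-0.8107, 0.2468, 0.0222], 'torque': [0.0195, -0.0106, 0.0514], 'grip_width': 0.0604}
[[0.997, -0.0, 0.078], [-0.078, -0.0, 0.997], [-0.0, -1.0, -0.0]]
dock xy mm -77.4 -73.9
to start in tool cm, need [ -7.25 -12.87   9.89] roll 0.03
```

Request:
{"name": "servo_tool", "arguments": {
  "increments": [
    [0.1,0,0,0],
    [0.2,0,0,0],
    [0.2,0,0,0]
  ]
}}

```text
time: 16.8
ee_pos: [0.5052, -0.0799, 0.021]
tcp_rot: [[0.997, -0.002, 0.079], [-0.079, 0.0, 0.997], [-0.002, -1.0, -0.0]]
ft_force: [-3.8, 1.6, 1.3]
grip_width: 0.0597
```

Request:
{"name": "servo_tool", "arguments": {
  "increments": [
    [0.1,0,0,0],
    [0.2,0,0,0],
    [0.2,0,0,0]
  ]
}}

```text
time: 17.1
ee_pos: [0.5061, -0.08, 0.0208]
tcp_rot: [[0.997, -0.004, 0.079], [-0.079, 0.0, 0.997], [-0.004, -1.0, -0.0]]
ft_force: [-6.9, 1.9, 5.7]
grip_width: 0.0597
```

```bash
python3 st.py
```

```text
{'time': 17.1, 'ee_pos': [0.5061, -0.08, 0.0208], 'ft_force': [-6.8966, 1.9231, 5.7031], 'torque': [0.4456, 2.4979, -0.209], 'grip_width': 0.0597}
[[0.997, -0.004, 0.079], [-0.079, 0.0, 0.997], [-0.004, -1.0, -0.0]]
dock xy mm -75.5 -74.1
to start in tool cm, need [ -7.51 -12.89   9.91] roll -0.02
```

Request:
{"name": "servo_tool", "arguments": {
  "increments": [
    [0.1,0,0,0],
    [0.2,0,0,0],
    [0.2,0,0,0],
    [0.2,0,0,0]
  ]
}}

```text
time: 17.5
ee_pos: [0.5059, -0.0801, 0.0207]
tcp_rot: [[0.997, -0.008, 0.079], [-0.079, 0.0, 0.997], [-0.008, -1.0, -0.0]]
ft_force: [-15.0, 3.8, 10.8]
grip_width: 0.0598
```

```bash
python3 st.py
```

```text
{'time': 17.5, 'ee_pos': [0.5059, -0.0801, 0.0207], 'ft_force': [-15.021, 3.8187, 10.8468], 'torque': [1.1892, 4.5236, -0.1731], 'grip_width': 0.0598}
[[0.997, -0.008, 0.079], [-0.079, 0.0, 0.997], [-0.008, -1.0, -0.0]]
dock xy mm -75.7 -74.2
to start in tool cm, need [ -7.54 -12.87   9.91] roll -0.04
```

15 N with no further travel: firmly on the fence. I'll back off and look.

Request:
{"name": "servo_tool", "arguments": {
  "increments": [
    [-0.5,0,0,0],
    [-1.5,0,0,0],
    [-2.5,0,0,0],
    [-3.5,0,0,0],
    [-4.5,0,0,0]
  ]
}}

```text
time: 18.0
ee_pos: [0.4647, -0.0765, 0.0214]
tcp_rot: [[0.997, 0.0, 0.078], [-0.078, 0.0, 0.997], [0.0, -1.0, 0.0]]
ft_force: [-0.5, 0.0, -0.7]
grip_width: 0.0596
```

Request:
{"name": "servo_tool", "arguments": {
  "increments": [
    [0,-4,0,0],
    [0,-8,0,0],
    [0,-12,0,0],
    [0,-16,0,0],
    [0,-16,0,0]
  ],
  "claw": -0.5
}}

```text
time: 18.5
ee_pos: [0.4684, -0.0769, 0.1872]
tcp_rot: [[0.997, 0.012, 0.077], [-0.077, -0.0, 0.997], [0.012, -1.0, 0.001]]
ft_force: [-0.2, -0.7, 0.1]
grip_width: 0.0213
```

Request:
{"name": "servo_tool", "arguments": {
  "increments": [
    [0,0,4.5,-8],
    [0,0,9,-16],
    [0,0,13.5,-24],
    [0,0,18,-32],
    [0,0,20,-40]
  ]
}}

```text
time: 19.0
ee_pos: [0.4805, 0.1257, 0.1807]
tcp_rot: [[0.809, -0.0, -0.588], [0.588, 0.0, 0.809], [0.0, -1.0, 0.0]]
ft_force: [0.3, 0.0, 1.1]
grip_width: 0.0214
```

```bash
python3 st2.py
cat > chk.py <<'E'
import sys
from h import *
n=sys.argv[1]
O=np.array([.5872,-.0121,0]);X=np.array([.9969,-.0785,0]);Y=np.array([.0785,.9969,0])
def d(Q): return (np.c_[(Q-O)@X,(Q-O)@Y]*1e3).round(1)
a=eyes.snapshot("scene"); cv2.imwrite(f"pics/sc{n}f.png",a);cv2.imwrite(f"pics/sc{n}.png",cv2.resize(a[200:300,220:400],None,fx=4.4,fy=4.4,interpolation=cv2.INTER_CUBIC))
t=eyes.snapshot("top"); cv2.imwrite(f"pics/top{n}f.png",t);cv2.imwrite(f"pics/top{n}.png",cv2.resize(t[195:275,235:400],None,fx=4.8,fy=4.8,interpolation=cv2.INTER_CUBIC))
im=a.astype(int); b,g,r=im[...,0],im[...,1],im[...,2]
blue=(b-r>40); yel=(r-b>70)&(g-b>60)
xs=np.arange(304,342)
yb=[np.where(blue[200:300,x])[0].max()+200.5 for x in xs]; yt=[np.where(yel[200:300,x])[0].mean()+200 for x in xs]
for m,y in(("box base",yb),("tape mid",yt)):
    k=np.polyfit(xs,y,1); e=np.c_[[306,340],np.polyval(k,[306,340])]; P=ray("scene",e,0); v=P[0]-P[1]; print(m,d(P).tolist(),"angle vs dock y", np.degrees(np.arctan2(v@X,v@Y)).round(2))
E
python3 chk.py 11
```

```text
{'time': 19.0, 'ee_pos': [0.4805, 0.1257, 0.1807], 'ft_force': [0.2755, 0.027, 1.1123], 'torque': [-0.1235, 0.0711, -0.0119], 'grip_width': 0.0214}
dock xy mm -117.2 129.0 yaw err of tool x vs dock y deg -49.5
box base [[-58.4, -26.8], [-59.8, -118.0]] angle vs dock y 0.88
tape mid [[-69.2, -20.6], [-69.3, -111.9]] angle vs dock y 0.08
```

View pics/top11.png

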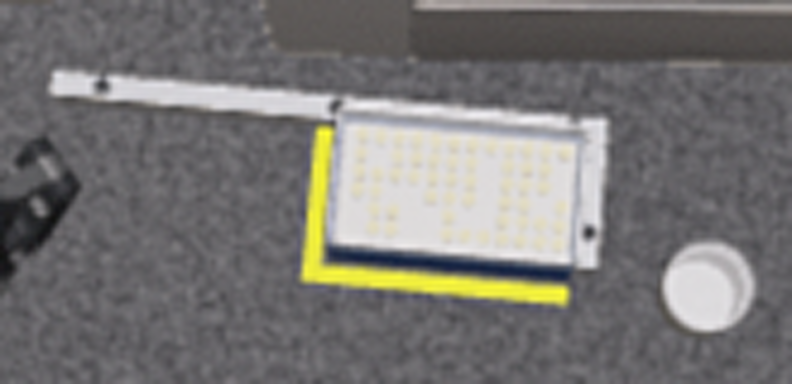

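View pics/sc11.png

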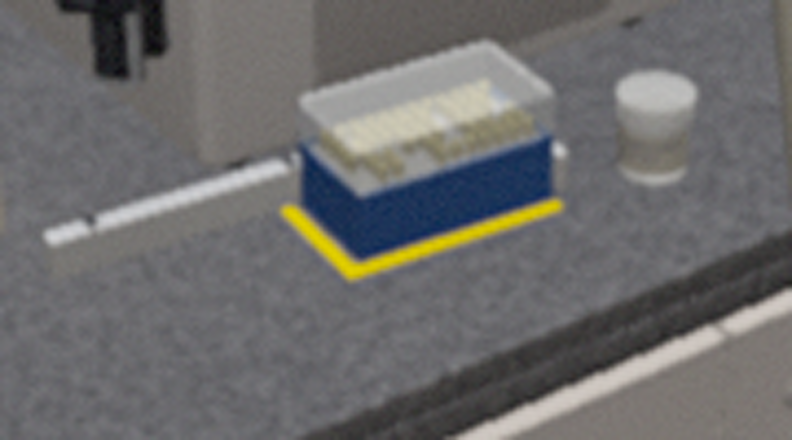

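Run:
```python
from h import *
a=cv2.imread("pics/top10f.png").astype(int);c=cv2.imread("pics/top11f.png").astype(int)
print("box moved diff top10-11",np.abs(a-c)[212:256,298:362].mean())
O=np.array([.5872,-.0121,0]);X=np.array([.9969,-.0785,0]);Y=np.array([.0785,.9969,0])
# where home box corners should project
def W(x,y,z): return O+X*x/1e3+Y*y/1e3+np.array([0,0,z/1e3])
im=cv2.imread("pics/top11f.png")
k=10;x0,y0=335,210
v=cv2.resize(im[y0:y0+50,x0:x0+35],None,fx=k,fy=k,interpolation=cv2.INTER_CUBIC)
im2=cv2.imread("pics/sc11f.png"); x1,y1=325,215
v2=cv2.resize(im2[y1:y1+50,x1:x1+40],None,fx=k,fy=k,interpolation=cv2.INTER_CUBIC)
cv2.imwrite("pics/gap.png",np.hstack([v,v2]))
for P in (W(-62,-130,24),W(0,-130,24),W(-66,-130,0),W(-66,-130,66),W(0,-130,66)):
    print((proj("top",P)-[x0,y0])*k,(proj("scene",P)-[x1,y1])*k+[350,0])
```

```text
box moved diff top10-11 3.640151515151515
[[190.27500487 400.74704226]] [[549.39488461 208.46979472]]
[[210.43080636 137.87775884]] [[408.01493268  95.67262066]]
[[180.65744045 431.73940699]] [[557.37175931 303.65888781]]
[[204.36948721 392.12486491]] [[561.47706779  58.83750277]]
[[226.50286844 101.7837339 ]] [[408.27714102 -57.82089561]]
```

View pics/gap.png

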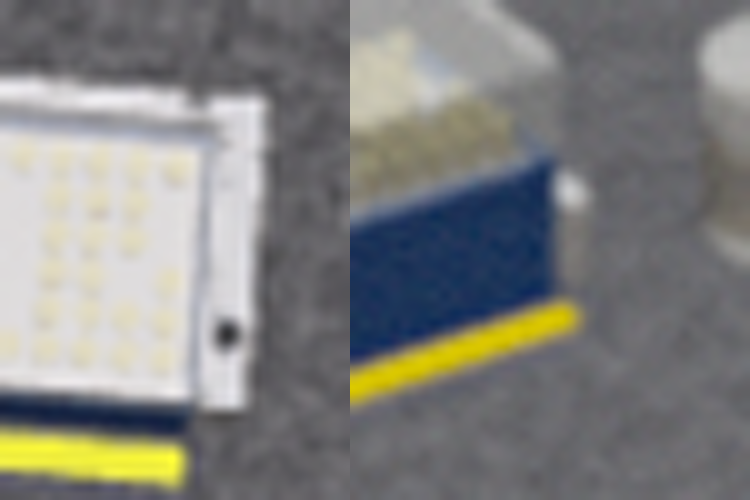

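The end face's base corner, at zoom (192,432), meets the stop's inner edge at about x=190, and I see no gap. The front press may have shifted the box slightly, so I'll repeat the end press gently.

Request:
{"name": "servo_tool", "arguments": {
  "increments": [
    [0,0,0,-8],
    [0,0,0,-16],
    [0,0,0,-24],
    [0,0,0,-32],
    [0,0,0,-40]
  ]
}}

```text
time: 19.6
ee_pos: [0.4805, 0.1219, 0.1809]
tcp_rot: [[0.247, -0.0, -0.969], [0.969, -0.0, 0.247], [-0.0, -1.0, 0.0]]
ft_force: [-0.4, -0.8, -0.6]
grip_width: 0.0214
```

Request:
{"name": "servo_tool", "arguments": {
  "increments": [
    [0,0,0,-5],
    [0,0,0,-9.5],
    [0,0,0,-9.5]
  ]
}}

```text
time: 19.9
ee_pos: [0.4806, 0.1219, 0.181]
tcp_rot: [[0.088, -0.0, -0.996], [0.996, -0.0, 0.088], [-0.0, -1.0, 0.0]]
ft_force: [-0.3, -0.1, 0.4]
grip_width: 0.0214
```

Request:
{"name": "servo_tool", "arguments": {
  "increments": [
    [-2.5,0,-2.1,0],
    [-5,0,-4.2,0],
    [-7.5,0,-6.3,0],
    [-9.5,0,-8.3,0],
    [-9.5,0,-8.3,0]
  ]
}}

```text
time: 20.4
ee_pos: [0.555, 0.0181, 0.1799]
tcp_rot: [[0.094, -0.004, -0.996], [0.996, -0.001, 0.094], [-0.001, -1.0, 0.004]]
ft_force: [-0.4, 0.0, 0.3]
grip_width: 0.0213
```

```bash
python3 st2.py
```

```text
{'time': 20.4, 'ee_pos': [0.555, 0.0181, 0.1799], 'ft_force': [-0.432, 0.0011, 0.2863], 'torque': [-0.013, -0.0387, -0.0341], 'grip_width': 0.0213}
dock xy mm -34.5 27.6 yaw err of tool x vs dock y deg -0.87
```

Request:
{"name": "servo_tool", "arguments": {
  "increments": [
    [0.5,4.5,0,-0.9],
    [0.5,9,0,-0.9],
    [0.5,13,0,-0.9],
    [0.5,15.7,0,-0.9],
    [0.5,15.7,0,-0.9]
  ]
}}

```text
time: 20.9
ee_pos: [0.5524, 0.0251, 0.0204]
tcp_rot: [[0.074, -0.008, -0.997], [0.997, -0.002, 0.074], [-0.002, -1.0, 0.008]]
ft_force: [-0.5, 1.1, 0.6]
grip_width: 0.0215
```

Request:
{"name": "servo_tool", "arguments": {
  "increments": [
    [-0.6,0,0,0],
    [-1.2,0,0,0],
    [-1.7,0,0,0],
    [-2.1,0,0,0],
    [-2.4,0,0,0]
  ]
}}

```text
time: 21.4
ee_pos: [0.5548, 0.0015, 0.0252]
tcp_rot: [[0.072, 0.002, -0.997], [0.997, 0.0, 0.072], [0.0, -1.0, -0.002]]
ft_force: [-1.0, 1.1, 0.7]
grip_width: 0.0213
```

Request:
{"name": "servo_tool", "arguments": {
  "increments": [
    [-0.1,0,0,0],
    [-0.2,0,0,0],
    [-0.3,0,0,0],
    [-0.4,0,0,0],
    [-0.4,0,0,0]
  ]
}}

```text
time: 21.9
ee_pos: [0.5541, -0.0021, 0.0243]
tcp_rot: [[0.071, 0.0, -0.997], [0.997, -0.0, 0.071], [-0.0, -1.0, -0.0]]
ft_force: [-0.1, -0.2, 0.1]
grip_width: 0.0214
```

```bash
python3 st2.py
```

```text
{'time': 21.9, 'ee_pos': [0.5541, -0.0021, 0.0243], 'ft_force': [-0.1041, -0.1581, 0.0544], 'torque': [0.0015, 0.0794, -0.0155], 'grip_width': 0.0214}
dock xy mm -33.8 7.4 yaw err of tool x vs dock y deg 0.43
```

Request:
{"name": "servo_tool", "arguments": {
  "increments": [
    [-0.15,0,0,0.4],
    [-0.3,0,0,0.4],
    [-0.45,0,0,0.4],
    [-0.55,0,0,0.4],
    [-0.55,0,0,0.4]
  ]
}}

```text
time: 22.4
ee_pos: [0.5536, -0.0076, 0.0243]
tcp_rot: [[0.078, 0.0, -0.997], [0.997, 0.0, 0.078], [0.0, -1.0, -0.0]]
ft_force: [-0.7, 0.1, -1.3]
grip_width: 0.021
```

Request:
{"name": "servo_tool", "arguments": {
  "increments": [
    [-0.1,0,0,0],
    [-0.2,0,0,0],
    [-0.3,0,0,0],
    [-0.3,0,0,0]
  ]
}}

```text
time: 22.8
ee_pos: [0.554, -0.0087, 0.0247]
tcp_rot: [[0.078, 0.002, -0.997], [0.997, 0.003, 0.078], [0.003, -1.0, -0.002]]
ft_force: [-0.5, 8.2, 2.8]
grip_width: 0.0214
```

```bash
python3 st2.py
```

```text
{'time': 22.8, 'ee_pos': [0.554, -0.0087, 0.0247], 'ft_force': [-0.544, 8.2086, 2.8493], 'torque': [2.6119, 0.3661, -0.0027], 'grip_width': 0.0214}
dock xy mm -33.4 0.7 yaw err of tool x vs dock y deg 0.03
```

The contact is in the same place, within 0.7 mm, at 8 N. The box is home, so I'll retreat and do the last look.

Request:
{"name": "servo_tool", "arguments": {
  "increments": [
    [0.5,0,0,0],
    [1.5,0,0,0],
    [2.5,0,0,0],
    [3.5,0,0,0],
    [4,0,0,0]
  ]
}}

```text
time: 23.3
ee_pos: [0.5564, 0.0305, 0.0241]
tcp_rot: [[0.077, -0.0, -0.997], [0.997, -0.0, 0.077], [-0.0, -1.0, 0.0]]
ft_force: [-0.6, 0.2, -0.1]
grip_width: 0.0212
```

Request:
{"name": "servo_tool", "arguments": {
  "increments": [
    [0,-4,0,0],
    [0,-8,0,0],
    [0,-12,0,0],
    [0,-16,0,0],
    [0,-18,0,0]
  ]
}}

```text
time: 23.8
ee_pos: [0.5579, 0.0296, 0.2086]
tcp_rot: [[0.078, 0.006, -0.997], [0.997, 0.001, 0.078], [0.001, -1.0, -0.006]]
ft_force: [0.2, -0.5, -0.1]
grip_width: 0.0213
```

Request:
{"name": "servo_tool", "arguments": {
  "increments": [
    [0,0,4,0],
    [0,0,8,0],
    [0,0,12,0],
    [0,0,16,0],
    [0,0,18,0]
  ]
}}

```text
time: 24.3
ee_pos: [0.3745, 0.0433, 0.2044]
tcp_rot: [[0.077, 0.001, -0.997], [0.997, 0.001, 0.077], [0.001, -1.0, -0.0]]
ft_force: [0.9, 0.1, 1.0]
grip_width: 0.0215
```

Request:
{"name": "servo_tool", "arguments": {
  "increments": [
    [-4,0,0,0],
    [-8,0,0,0],
    [-12,0,0,0],
    [-16,0,0,0],
    [-20,0,0,0]
  ]
}}

```text
time: 24.8
ee_pos: [0.3611, -0.1573, 0.2046]
tcp_rot: [[0.077, 0.001, -0.997], [0.997, -0.0, 0.077], [-0.0, -1.0, -0.001]]
ft_force: [0.3, 0.3, -0.3]
grip_width: 0.0212
```

Request:
{"name": "servo_tool", "arguments": {
  "increments": [
    [-3,0,0,0],
    [-6,0,0,0],
    [-6,0,0,0],
    [-6,0,0,0],
    [-6,0,0,0]
  ]
}}

```text
time: 25.3
ee_pos: [0.3568, -0.2152, 0.2043]
tcp_rot: [[0.077, 0.0, -0.997], [0.997, 0.0, 0.077], [0.0, -1.0, -0.0]]
ft_force: [0.3, -0.4, 0.2]
grip_width: 0.0215
```

```bash
python3 st2.py; python3 chk.py 12
python3 - <<'E'
from h import *
a=cv2.imread("pics/top0.png").astype(int);c=cv2.imread("pics/top12f.png").astype(int)
for n,(x,y) in dict(oil=(205,232),jar=(382,255),stain=(151,221),beaker=(151,268),slides=(462,262),timer=(475,211)).items():
    print(n,np.abs(a-c)[y-12:y+12,x-14:x+14].mean().round(1))
E
```

```text
{'time': 25.3, 'ee_pos': [0.3568, -0.2152, 0.2043], 'ft_force': [0.3124, -0.4114, 0.2193], 'torque': [0.0369, 0.0008, -0.0882], 'grip_width': 0.0215}
dock xy mm -213.7 -220.6 yaw err of tool x vs dock y deg 0.06
box base [[-58.4, -26.8], [-59.8, -118.0]] angle vs dock y 0.88
tape mid [[-69.2, -20.6], [-69.3, -111.9]] angle vs dock y 0.08
oil 6.6
jar 11.1
stain 6.4
beaker 9.8
slides 10.0
timer 9.4
```

View pics/top12f.png

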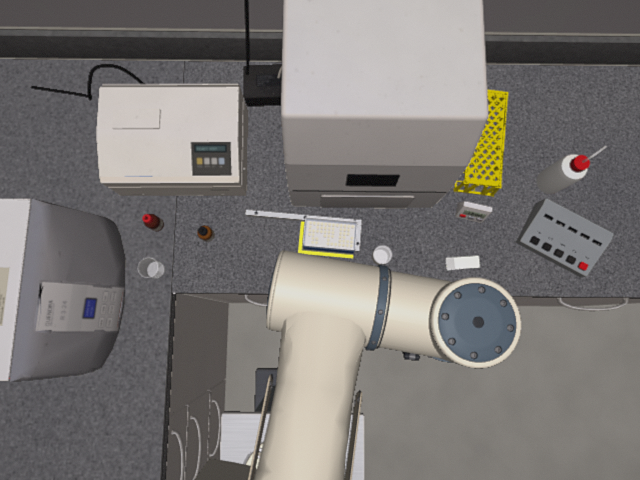

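View pics/sc12f.png

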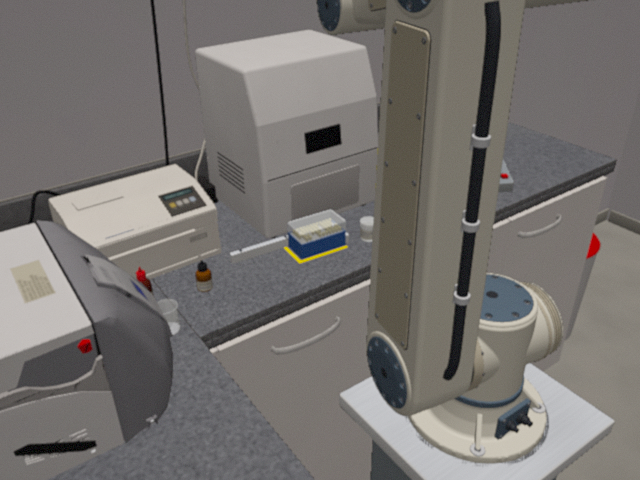

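View pics/top12.png

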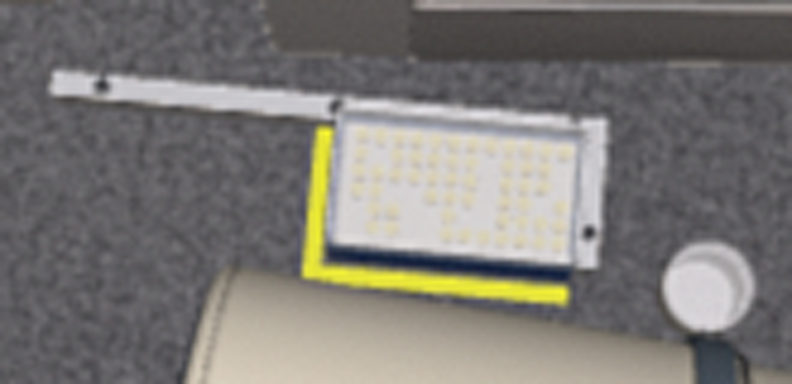

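The last views show the box in the corner, centred at about pixel (331,235), with the tapes clear on both open sides. All six bystanders are at their starting pixels: oil (205,232), jar (382,255), stain (151,221), beaker (151,268), slides (462,262) and timer (475,211). The arm is up and clear.

```bash
python3 -c "
from rig import workorder
print(workorder.hand_in())"
```

```text
the job is handed in; nothing more can be done
None
```

The tip box is in the corner of the dock: long side flush on the fence and right-hand end against the stop, and I have handed the job in. I pushed it to the fence with the fingers spread, slid it along to the stop, then pressed once more from the front and from the end. It was only pushed, never gripped or lifted.

- **Contact:** the last presses met solid resistance with no further useful travel: 15 N at the fence and 8 N at the stop. The repeat press on the stop ended within 0.7 mm of the first.
- **Position:** after the first two pushes, the top view put the box centre at about (-36, -70) mm in the dock's frame, against the intended (-33, -71) mm. That is within the measuring error. The final pictures show no gap at either face.
- **Disagreement:** in the scene view, the box's base edge measured about 0.9° off the dock's line. It read 0.7° before the last front press and stayed at 0.9° afterwards. The box edges in the top view look parallel to the fence to about 0.2°, so I put this down to pixel error.
- **Bystanders:** all six stand at their starting pixels by eye. The pixel-difference check was inconclusive, probably because the arm and lighting had changed between pictures.
- **Finish:** the job ended at about 25 s on the robot's clock, with the tool about 20 cm above the worktop and touching nothing.

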